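# Rock the tube block out of the dry-bath heater

### The arm

A 6-joint arm with a two-finger parallel gripper is mounted at the origin on a cart in front of the work surface, level with it; the furniture and walls round the work are solid. World frame = base frame: x ahead of the robot, y to its left, z up, the work surface at z = 0. Lengths are in m, angles in rad, forces in N, time in s.
With the tool pointing down it reaches from about 0.25 to 0.775 m from the base axis. Payload 4 kg.
Tool frame: the origin (TCP) lies between the finger pads; the fingertips stand 25 mm ahead of it and the grasp point (between the pads) lies 6 mm ahead of it; z points along the fingers, y is the line along which they close (so a half turn about z gives the same grasp; the last joint's range is limited). The gripper opens to 85 mm and grips with 20 to 120 N. Pads are 22 mm wide; open, the fingers measure 114 mm over their backs; the gripper's body (76 mm by 85 mm) begins 54 mm behind the grasp point. The pads swing forward as they close: fully open they stand 13 mm farther back than shut.
Start: joints at [1.069, 0.087, 1.371, -0, 1.684, -0.103], TCP at [0.214, 0.507, 0.256] pointing down, gripper open.
Joint ranges: [-3.1, 3.1], [-0.76, 2.03], [0.27, 2.55], [-1.08, 4.22], [0.17, 2.65], [-2.57, 2.57]. Speed limits (rad/s): [2.79, 2.79, 3.14, 3.14, 3.14, 3.14].

### API

Orientations are given as a unit quaternion [w, x, y, z].
In Python, from plant import env gives the robot as it stands. The module is installed in compiled form; this text tells all that it offers.
- The arm moves only by the tool jog_arm, never from a script. Its argument "deltas" is a list of rows, each a list of 6 numbers: the shift along the tool's x, y, z scaled (see below), then the turn, a rotation vector about the tool's x, y, z scaled (see below). A call has 1 to 8 rows; each row shifts and turns the commanded pose from where the row before left it, along the tool's axes as they then stand; what a row does not reach is not made up. The controller multiplies each number of a shift by 0.1 m and each number of a turn by 0.15 rad. A row lasts 1/10 s, in which the tool goes at most 50 mm and 8.59 degrees, less where a joint would pass 70% of its speed; a pose out of reach is approached as far as the arm can. A call with a number of a shift or a turn outside -1 to 1 is refused whole. A call with a gripper value outside its range is refused whole. "gripper" is the opening in per cent of the stroke, from 0 (shut) to 100 (fully open), set as the call begins (left out, the last holds). The fingers move at their own pace and stop on an object; "grip_force" is the grip in N (left out, the last holds). Time passes only in rows, so rows that do not move let the fingers close. It gives the time, the measured TCP pose, the force, the opening and the grip force at its end, in the units of the state.
- env.get_state(): the state, without advancing time (a new reading comes with each control period).
- env.get_image(name): name is "side" or "top" or "wrist"; returns the picture (400x640x3 uint8, blue, green, red); there is no depth.
- env.get_calibration(name): a dict with "fx", "fy", "cx", "cy" (pixels), "cam_to_world" (4x4, takes a point from camera to world coordinates). Camera axes: x right, y up, looking along -z (the intrinsics and any distortion apply to the point x, -y, -z); pixel columns grow to the right and rows downward; lengths in m; the calibration is good to about 2 mm. A picture is of the moment at which its call begins: read the wrist's pose just before it. get_calibration takes no time and is no camera call; for the wrist camera it gives the pose at the moment of the call.
- env.job_done(): hands the job in; it is judged then, once.
Trained networks look in the newest picture that a camera, given by its name, has taken for a name from the list of things; names that differ only in an ending like _2 or _b are one class to them, and where a whole thing is asked for, a point or a joint stands for the part that bears it (a point fixed in the world has none). Each returns a list of dicts, best first, with "conf" (0 to 1); they miss things now and then, are a little off and sometimes report something else, mostly with a low value. They report only what shows in the picture. A call takes as long as a camera call. They do not tell look-alikes from the thing itself.
- env.masks_of(camera, name): "pixels" (400x640 bool, what is visible of it) and "at" ([column, row] in pixels, amid what is visible of it).
The state is a dict: "clock": time; "joints": joint angles; "joint_velocities": joint speeds; "effort": joint torques, N m; "eef_pos": TCP position; "orientation": TCP orientation; "ft_force": force on the tool from outside, world axes, zero at the start; "ft_torque": the same for the moment, N m; "opening": finger opening in m; "gripper_force": force on a finger pad.
Only numpy, scipy, OpenCV 4.12 (cv2) and the standard library are available. Lean on these libraries where they do the work, as an engineer would, in place of code of your own. Each camera call takes 0.05 s, during which the arm holds its last target. There are 200 camera calls.

### The job

Take the blue tube block out of the dry-bath heater with its lifting handle, touching only the handle and its pin, never the block itself, which may still be hot, and leaving the other things on the bench alone. First push the red-headed pin fully home through the handle's fork and the block's lug, then rock the block side to side by the handle until the well's two spring catches have let go one after the other (one side comes up while the other is still caught). Lift it out and finish still holding the handle, with the block level, still and just clear: over its well, its underside about 1 to 5 cm above the heater's deck.

Things in the scene. Friction and masses are not known exactly. Their poses are not given: they have to be found in the camera images.
- heater: White dry-bath heater, fixed to the bench, 180 mm deep (its x) by 130 mm wide (its y), flat deck 75 mm above the bench; origin under its centre on the bench, z up, its sloping control panel at -x, its left side at +y. A rectangular well opens in the deck, centred 30 mm behind the origin (+x): 58 mm (x) by 63.4 mm (y), 26 mm deep.
- well (a point): Centre of the well's floor, 49 mm above the bench, axes as the heater's.
- deck (a point): Point over the well's centre at the height of the heater's deck, 75 mm above the bench, axes as the heater's.
- catch_left (a point): Spring ball plunger in the well's +y wall, 16 mm above the well's floor (its twin is in the -y wall): a 12 mm steel ball that stands 2 mm past the block's side face, in the block's groove, with 12 to 15 N of spring. It lets go when that side of the block has risen 4 to 5 mm. To pull both at once straight up takes about 30 N, to tip out one side at a time half of that or less.
- catch_right (a point): The twin spring ball plunger in the well's -y wall.
- block: Dark blue anodised tube block, loose, about 0.32 kg, 56 mm (x) by 60 mm (y) by 40 mm high, sitting on the well's floor, so that its top stands 14 mm above the deck, with 1.7 mm side play in y and 1 mm in x; origin at the centre of its underside, axes as the heater's when seated. Six open tube holes; along both sides (+y, -y) a groove 3 mm deep from 11 to 21 mm above its underside.
- lug (a point): Centre of the hole in the block's lug: the lug stands in the middle of the block's top, 20 mm wide (x), 10 mm thick (y), 28.5 mm high, with a 10 mm hole along y, 20 mm above the block's top.
- block_left (a point): Middle of the block's lower +y edge; on the well's floor when seated.
- block_right (a point): Middle of the block's lower -y edge; on the well's floor when seated.
- handle: Lifting handle, loose, about 0.11 kg, standing upright on the block's top, its fork over the lug (1 mm play each side); origin at the middle of its feet's underside, axes as the block's. Two steel tines, 20 mm wide in x, outer faces at y = +13 and -13 mm; flat feet 6 mm high reach out to y = +24 and -24 mm. It carries the grip bar.
- grip (a point): Centre of the handle's black grip bar, 50 mm above the handle's origin: 60 mm long (x), 26 mm thick (y), 24 mm high; take it from above across its 26 mm. With the pin home the handle carries the block with about 1.5 mm of lift play and a few degrees of rocking play towards +y and -y; about the pin itself it can swivel a little.
- pin (a joint): How far the captive headed pin is pushed in (m): 0 to 0.003 at the start, 0.018 fully home with its head against the +y tine. It slides along the handle's -y, takes about 6 N and stays where it is left. 7 mm thick; its other end never comes out of the -y tine, so it can be squeezed home between its head and that tine's outer face, or pushed.
- pin_head (a point): Centre of the outer face of the pin's red head (14 mm across, 5 mm thick), 20 mm above the handle's origin; it stands about 36.5 mm from the handle's middle plane with the pin withdrawn, 18.5 mm with the pin home.
- tube_rack: Bystander: clear rack of six capped tubes, 46x110x82 mm; origin at the centre of its underside.
- tip_box: Bystander: box of pipette tips with blue deck, 65x86x62 mm; origin at the centre of its underside.
- timer: Bystander: small white bench timer lying flat, 58x70x19 mm; origin at the centre of its underside.
- amber_bottle: Bystander: amber reagent bottle with black cap, 50 mm across, 111 mm tall; origin at the centre of its underside.
- staining_jar: Bystander: glass jar with purple stain, about 60 mm across, 106 mm tall; origin at the centre of its underside.
- marker: Bystander: blue and white marker pen lying flat, 17x135x16 mm; origin at the centre of its underside.
Mind the look-alikes: they are no part of the job. What is shaped like the block but green or turquoise is not meant. What is shaped like the handle but pink is not meant.

How it is judged:
By the outcome, as a careful person would: the job done as asked, in the order asked, and still so for the second after the job is handed in, while the arm keeps its last pose, push and grip.
It also fails if it takes over 48 s, if anything falls off the work surface, if the arm or the gripper's body presses on something with over 40 N, if the wrist force passes 120 N, or if a joint passes its speed limit or range.

## Working session

There is one attempt and no reset: what is moved stays moved. The work goes in short steps, Python scripts to look and compute and a tool call to move; the robot and the scene stay as the last step left them, time stands still between calls to the robot, and variables do not carry over. Pictures are saved under pics/ and viewed, at most 10 in all, crops included, and the job is handed in when it is done.

Besides the shell and the picture viewer there is one more tool, called after "Emit:" by a JSON object that holds its "fn" and its "kwargs", one argument or row to a line. jog_arm: Moves the arm, as the interface text tells. Shifts and turns lie within -1 to 1; 1 stands for 0.1 m of shift or 0.15 rad of turn. Its arguments: {"type":"object","properties":{"deltas":{"type":"array"},"gripper":{"type":"number"},"grip_force":{"type":"number"}},"required":["deltas"]}

```bash
mkdir -p pics; cat > h.py <<'E'
import numpy as np, cv2
from plant import env
def shot(n,f=None):
    im=env.get_image(n)
    if f: cv2.imwrite('pics/'+f,im)
    return im
def ray(c,p):
    k=env.get_calibration(c); M=np.array(k['cam_to_world'])
    d=np.array([(p[0]-k['cx'])/k['fx'],-(p[1]-k['cy'])/k['fy'],-1.])
    return M[:3,3],M[:3,:3]@(d/np.linalg.norm(d))
def atz(c,p,z):
    o,d=ray(c,p); return o+d*(z-o[2])/d[2]
def tri(rs):
    A=0;b=0
    for o,d in rs:
        P=np.eye(3)-np.outer(d,d);A=A+P;b=b+P@o
    x=np.linalg.solve(A,b)
    return x,[np.linalg.norm((np.eye(3)-np.outer(d,d))@(x-o)) for o,d in rs]
def proj(c,X):
    k=env.get_calibration(c);M=np.linalg.inv(np.array(k['cam_to_world']));x=M[:3,:3]@X+M[:3,3]
    return np.array([k['cx']+k['fx']*x[0]/-x[2],k['cy']-k['fy']*x[1]/-x[2]])
E
python3 - <<'E'
from h import *
a=shot('side');b=shot('top')
print({k:v for k,v in env.get_calibration('top').items()})
print({k:v for k,v in env.get_calibration('side').items()})
for c in('side','top'):
    for n in('heater','block','handle','grip','pin_head','pin','lug'):
        for r in env.masks_of(c,n)[:3]: print(c,n,round(r['conf'],2),np.round(r['at']),r['pixels'].sum())
cv2.imwrite('pics/a.png',cv2.resize(a,(800,500)));cv2.imwrite('pics/b.png',cv2.resize(b,(800,500)))
print(env.get_state())
E
```

```text
{'fx': 492.5527248189807, 'fy': 492.5527248189807, 'cx': 321.51135421185995, 'cy': 194.61872663343195, 'cam_to_world': array([[ 9.14699919e-03,  9.85765899e-01, -1.67874727e-01,
         2.57622341e-01],
       [-9.99957233e-01,  8.78792685e-03, -2.88172851e-03,
         2.25681762e-01],
       [-1.36543887e-03,  1.67893907e-01,  9.85804124e-01,
         1.52914266e+00],
       [ 0.00000000e+00,  0.00000000e+00,  0.00000000e+00,
         1.00000000e+00]])}
{'fx': 467.16943985971125, 'fy': 467.16943985971125, 'cx': 318.22265143862995, 'cy': 197.03327900807068, 'cam_to_world': array([[ 0.98903016,  0.08883347, -0.1180168 ,  0.32547664],
       [-0.14758523,  0.62759475, -0.76442359, -0.74547701],
       [ 0.00616032,  0.77345552,  0.63382064,  0.92305963],
       [ 0.        ,  0.        ,  0.        ,  1.        ]])}
side heater 0.72 [346. 225.] 2763
side block 0.81 [357. 214.] 275
side block 0.74 [369. 186.] 298
side block 0.59 [330. 192.] 456
side handle 0.8 [365. 194.] 343
side handle 0.62 [284. 218.] 301
side grip 0.83 [360. 200.] 371
side grip 0.81 [278. 217.] 283
side pin_head 0
[... 502 characters left out ...]
ray([ 1.06892754e+00,  8.71900378e-02,  1.37069052e+00, -7.69448157e-06,
        1.68359431e+00, -1.03134169e-01]), 'joint_velocities': array([ 1.01172682e-03,  2.57685822e-04,  1.27586485e-03, -7.81523868e-04,
       -7.15473427e-05,  1.43340920e-03]), 'effort': array([-1.04808845e-03, -3.51683307e+01, -3.13433540e+01, -2.21638297e-04,
        2.39674491e-04,  8.91005072e-06]), 'eef_pos': array([0.21357103, 0.50685955, 0.25635114]), 'orientation': array([2.11950004e-05, 1.98049634e-01, 9.80191991e-01, 5.50834579e-05]), 'ft_force': array([ 0.84470501, -0.23506901,  0.10548202]), 'ft_torque': array([ 0.00864948, -0.03340528, -0.0293561 ]), 'gripper_force': 0.0, 'opening': 0.08559612954997255}
```

View pics/a.png

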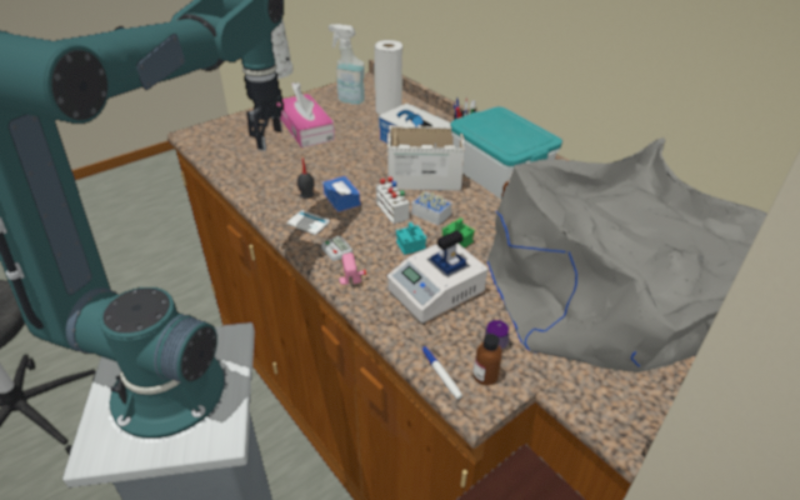

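View pics/b.png

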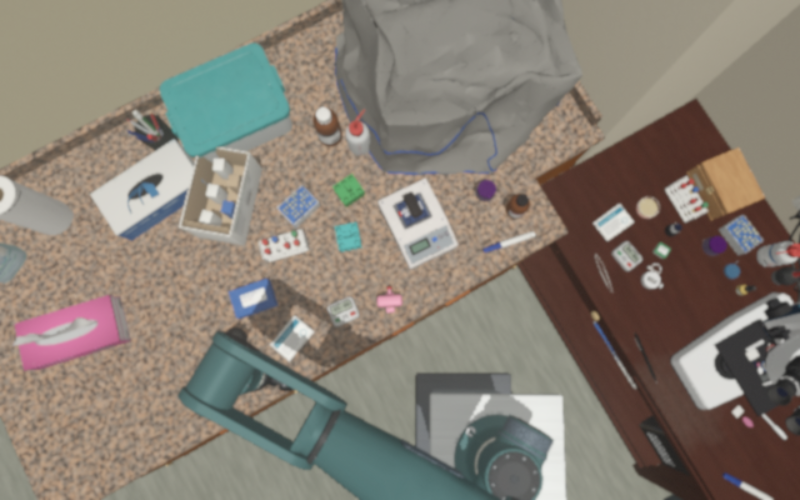

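The side view shows the heater at about (440,275) in the enlarged picture, with the black grip at (450,242). In the top view the heater is at (418,222), with the grip near (410,205) and the panel towards the robot. The pink handle and the green and turquoise blocks are decoys.

```bash
python3 - <<'E'
from h import *
shot('side');shot('top')
print('grip',tri([ray('side',(360,196)),ray('top',(328,163))]), tri([ray('side',(360,200)),ray('top',(326,162))]))
r=env.masks_of('top','heater')[0]['pixels'].astype(np.uint8)
c=cv2.findContours(r,0,1)[0];c=max(c,key=cv2.contourArea)
box=cv2.boxPoints(cv2.minAreaRect(c));w=[atz('top',p,.07) for p in box];print(np.round(w,3))
for i in range(4):
    e=w[(i+1)%4]-w[i];print(np.linalg.norm(e),np.degrees(np.arctan2(e[1],e[0])))
print(np.mean(w,axis=0))
for n in('tube_rack','tip_box','timer','amber_bottle','staining_jar','marker'):
    for q in env.masks_of('top',n)[:2]: print(n,q['conf'],atz('top',q['at'],.05).round(3))
k=env.get_calibration('wrist');print(k)
E
```

```text
grip (array([0.59005123, 0.21175599, 0.12009012]), [np.float64(0.0017467762291366962), np.float64(0.0017467762291364611)]) (array([0.59502238, 0.21769969, 0.10118615]), [np.float64(0.004193038593759467), np.float64(0.004193038593759692)])
[[0.608 0.296 0.07 ]
 [0.673 0.172 0.07 ]
 [0.504 0.089 0.07 ]
 [0.441 0.211 0.07 ]]
0.13997324404016054 -62.243172871545944
0.18850997386119867 -153.97444878504615
0.13729686170565814 117.21523951918216
0.18715039563313476 26.834447419790752
[0.5564621  0.19193952 0.07      ]
tube_rack 0.62 [0.5   0.526 0.05 ]
tip_box 0.77 [0.597 0.485 0.05 ]
timer 0.57 [0.333 0.37  0.05 ]
timer 0.25 [0.597 0.49  0.05 ]
amber_bottle 0.74 [0.603 0.209 0.05 ]
amber_bottle 0.59 [ 0.613 -0.046  0.05 ]
staining_jar 0.47 [0.644 0.031 0.05 ]
marker 0.77 [ 0.508 -0.024  0.05 ]
{'fx': 284.73856139971105, 'fy': 284.73856139971105, 'cx': 318.56019731335135, 'cy': 195.75975389142403, 'cam_to_world': array([[ 3.87547546e-01, -8.84131054e-01, -2.60996510e-01,
         1.48036587e-01],
       [ 9.21849474e-01,  3.71895923e-01,  1.09027385e-01,
         5.35028285e-01],
       [ 6.69041398e-04, -2.82852791e-01,  9.59163099e-01,
         3.74591529e-01],
       [ 0.00000000e+00,  0.00000000e+00,  0.00000000e+00,
         1.00000000e+00]])}
```

Emit:
{"fn": "jog_arm", "kwargs": {
  "deltas": [
    [-0.42,-0.12,0,0,0,0],
    [-0.42,-0.12,0,0,0,0],
    [-0.42,-0.12,0,0,0,0],
    [-0.42,-0.12,0,0,0,0],
    [-0.42,-0.12,0,0,0,0],
    [-0.42,-0.12,0,0,0,0],
    [-0.42,-0.12,0,0,0,0],
    [-0.42,-0.12,0,0,0,0]
  ],
  "gripper": 100
}}

```text
clock: 2.05
eef_pos: [0.4871, 0.2866, 0.2565]
orientation: [0.0, 0.198, 0.98, 0.0]
ft_force: [-0.2, 0.1, 0.3]
opening: 0.0856
gripper_force: 0.0
```

Emit:
{"fn": "jog_arm", "kwargs": {
  "deltas": [
    [-0.41,-0.12,0,0,0,0],
    [-0.41,-0.12,0,0,0,0],
    [0,0,0,0,0,-0.96],
    [0,0,0,0,0,-0.96],
    [0,0,0,0,0,-0.96],
    [0,0,0,0,0,-0.96],
    [0,0,0,0,0,-0.96],
    [0,0,0,0,0,-0.96]
  ]
}}

```text
clock: 2.85
eef_pos: [0.5522, 0.2339, 0.2562]
orientation: [-0.0, -0.233, 0.972, 0.0]
ft_force: [0.3, 0.8, -0.7]
opening: 0.0856
gripper_force: 0.0
```

```bash
python3 - <<'E'
from h import *
a=shot('wrist')
cv2.imwrite('pics/c.png',cv2.resize(a,(800,500)))
s=env.get_state();print(s['clock'],s['eef_pos'],s['orientation'],s['joints'])
for n in('heater','block','handle','grip','pin_head','lug'):
    for r in env.masks_of('wrist',n)[:3]: print(n,round(r['conf'],2),np.round(r['at']),r['pixels'].sum())
E
```

```text
2.9 [0.55220613 0.2339414  0.25625964] [-3.98017362e-05 -2.35111212e-01  9.71968474e-01  4.42140058e-05] [ 3.06159909e-01  1.98494466e-01  1.24557553e+00  9.44514693e-05
  1.69759599e+00 -1.73929045e+00]
heater 0.72 [285. 145.] 15997
block 0.96 [290. 183.] 1583
block 0.66 [371. 271.] 2335
block 0.56 [417. 203.] 2619
handle 0.85 [418.  32.] 2551
handle 0.77 [275. 213.] 2469
grip 0.81 [415.  33.] 2579
grip 0.78 [280. 213.] 2587
pin_head 0.7 [306. 204.] 198
pin_head 0.64 [402.  63.] 182
lug 0.88 [414. 200.] 2768
lug 0.87 [373. 276.] 2230
lug 0.61 [292. 186.] 1563
```

View pics/c.png

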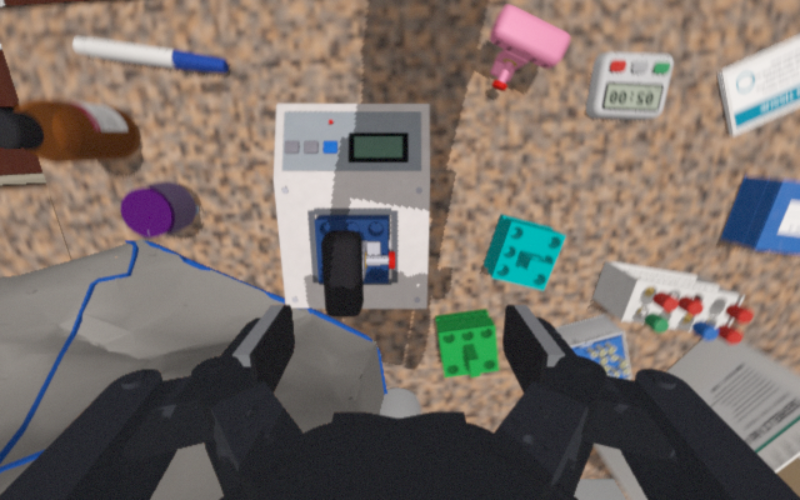

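The wrist view is aligned with the heater. The black grip bar is centred at about (343,272) enlarged, and the red pin head at (392,260) is withdrawn.

```bash
python3 - <<'E'
from h import *
a=shot('wrist')
g=max((r for r in env.masks_of('wrist','grip')),key=lambda r:-abs(r['at'][0]-278))['pixels']
h=env.masks_of('wrist','heater')[0]['pixels']
red=(a[:,:,2]>150)&(a[:,:,1]<70)&(a[:,:,0]<70); red[:180]=0;red[:,350:]=0
ys,xs=np.nonzero(red);print('red',xs.mean(),ys.mean(),len(xs))
blk=(a.max(2)<50);blk[:170]=0;blk[260:]=0;blk[:,:250]=0;blk[:,300:]=0
r=cv2.minAreaRect(np.argwhere(blk)[:,::-1].astype(np.float32));print(r,cv2.boxPoints(r))
print('gripmask',cv2.minAreaRect(np.argwhere(g)[:,::-1].astype(np.float32)))
print(atz('wrist',r[0],.145),atz('wrist',(xs.mean(),ys.mean()),.109))
hb=(a.min(2)>100)
for y in (90,140,170,230):
    x=np.nonzero(h[y])[0]; 
    if len(x): print(y,x[0],x[-1], atz('wrist',(x[-1],y),.075),atz('wrist',(x[0],y),.075))
np.savez('v1.npz',o=[ray('wrist',p)[0] for p in (r[0],(xs.mean(),ys.mean()))],d=[ray('wrist',p)[1] for p in (r[0],(xs.mean(),ys.mean()))])
E
```

```text
red 313.08196721311475 207.7377049180328 61
((273.5, 218.0), (68.0, 31.0), 90.0) [[258. 184.]
 [289. 184.]
 [289. 252.]
 [258. 252.]]
gripmask ((285.5, 218.0), (68.0, 59.0), 90.0)
[0.58441413 0.20680784 0.145     ] [0.57209687 0.23800017 0.109     ]
90 221 342 [0.45982332 0.21361811 0.075     ] [0.51349524 0.1067343  0.075     ]
140 219 343 [0.50239289 0.23742506 0.075     ] [0.56008202 0.12251329 0.075     ]
170 221 342 [0.53076747 0.25133636 0.075     ] [0.58876063 0.13580076 0.075     ]
230 227 341 [0.59250272 0.2828705  0.075     ] [0.65065286 0.16698204 0.075     ]
```

Emit:
{"fn": "jog_arm", "kwargs": {
  "deltas": [
    [-0.16,-0.36,0,0,0,0],
    [0,0,0.35,0,0,0],
    [0,0,0,0,0,0]
  ]
}}

```text
clock: 3.65
eef_pos: [0.5808, 0.2078, 0.2157]
orientation: [-0.005, -0.23, 0.973, 0.0]
ft_force: [-0.4, 0.2, -1.0]
opening: 0.0858
gripper_force: 0.0
```

```bash
python3 - <<'E'
from h import *
a=shot('wrist')
cv2.imwrite('pics/d.png',cv2.resize(a[120:320,160:480],(800,500)))
s=env.get_state();print(s['clock'],s['eef_pos'],s['orientation'])
p1=atz('wrist',(0,0),0)
v=np.load('v1.npz')
red=(a[:,:,2]>150)&(a[:,:,1]<70)&(a[:,:,0]<70)
n,l,st,c=cv2.connectedComponentsWithStats(red.astype(np.uint8));print([ (c[i].round(1),st[i]) for i in range(1,n) if st[i][4]>15])
blk=(a.max(2)<50).astype(np.uint8)
n,l,st,c2=cv2.connectedComponentsWithStats(blk);print([ (c2[i].round(1),st[i]) for i in range(1,n) if st[i][4]>300])
X=np.array([.5844,.2068,.145]);print('expect',proj('wrist',X),proj('wrist',np.array([.572,.238,.109])))
E
```

```text
3.7 [0.58115765 0.20840511 0.21801173] [-3.68365698e-03 -2.30116436e-01  9.73156125e-01  1.11889564e-04]
[(array([554.2,  31.9]), array([549,  28,  13,   9,  92], dtype=int32)), (array([447.4,  48. ]), array([441,  44,  13,   9,  65], dtype=int32)), (array([356. , 209.1]), array([354, 202,   5,  15,  74], dtype=int32)), (array([602.6, 247.7]), array([599, 243,  10,  13,  34], dtype=int32)), (array([626.9, 252.7]), array([622, 247,  13,  13,  81], dtype=int32))]
[(array([11.3, 88.1]), array([  0,  68,  27,  38, 848], dtype=int32)), (array([339.5, 106.3]), array([313,  92,  55,  26, 522], dtype=int32)), (array([314.2, 224.2]), array([ 296,  181,   37,   83, 2315], dtype=int32)), (array([318.1, 350.3]), array([    0,   245,   640,   155, 44123], dtype=int32))]
expect [314.30883138 218.95219334] [354.54048    206.99960032]
```

View pics/d.png

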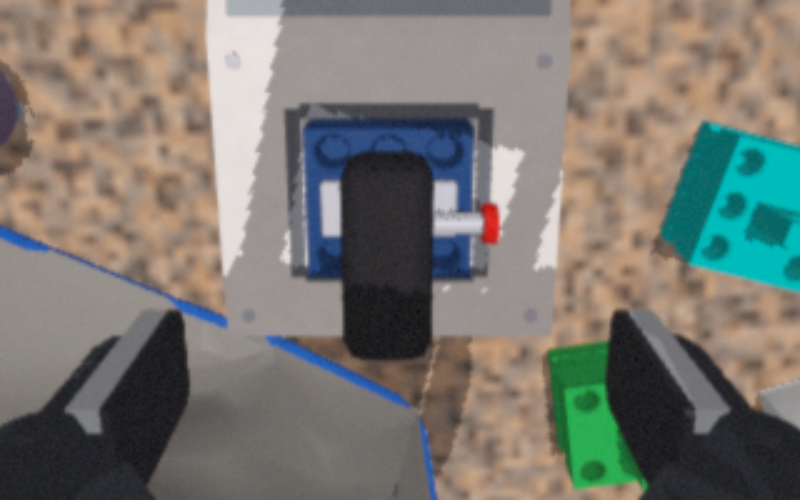

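```bash
python3 - <<'E'
from h import *
a=shot('wrist')
s=env.get_state();print(s['clock'],s['eef_pos'],s['orientation'])
v=np.load('v1.npz')
red=(a[:,:,2]>150)&(a[:,:,1]<70)&(a[:,:,0]<70);red[:150]=0;red[:,400:]=0
ys,xs=np.nonzero(red);r=(xs.mean(),ys.mean());print(r)
blk=(a.max(2)<50).astype(np.uint8);blk[:170]=0;blk[285:]=0
n,l,st,c2=cv2.connectedComponentsWithStats(blk);print([ (c2[i].round(1),st[i]) for i in range(1,n) if st[i][4]>300])
for y in(200,215,230,245,255):
    x=np.nonzero(blk[y,280:345])[0]+280; print(y,x[0],x[-1])
T=np.array(s['eef_pos']);q=s['orientation']
from scipy.spatial.transform import Rotation as R
Rm=R.from_quat([q[1],q[2],q[3],q[0]]).as_matrix()
P,e=tri([(v['o'][1],v['d'][1]),ray('wrist',r)]);print('pin',P,e,'tool',Rm.T@(P-T), (Rm.T@(atz('wrist',r,.109)-T)))
b=(315,221.6);P,e=tri([(v['o'][0],v['d'][0]),ray('wrist',b)]);print('grip',P,e,'tool',Rm.T@(P-T),(Rm.T@(atz('wrist',b,.147)-T)))
E
```

```text
3.75 [0.5819298  0.20895084 0.22037994] [-1.50106198e-03 -2.30443164e-01  9.73084619e-01  1.37445361e-04]
(np.float64(354.9577464788732), np.float64(207.19718309859155))
[(array([313.7, 222.1]), array([ 296,  179,   36,   82, 2253], dtype=int32)), (array([221.7, 269.5]), array([201, 245,  34,  40, 813], dtype=int32)), (array([415.2, 269.4]), array([403, 245,  34,  40, 805], dtype=int32))]
200 297 331
215 297 331
230 297 331
245 298 330
255 298 330
pin [0.57176301 0.23795707 0.11320374] [np.float64(0.0010597445069191467), np.float64(0.001059744506919327)] tool [-0.00422813  0.03038234  0.10719375] [-0.00677143  0.03103462  0.11139087]
grip [0.5838969  0.20738264 0.15087045] [np.float64(0.0019102729324183532), np.float64(0.0019102729324185048)] tool [-0.00125352 -0.00235053  0.06950397] [-0.00483582 -0.00253103  0.07336403]
```

Emit:
{"fn": "jog_arm", "kwargs": {
  "deltas": [
    [-0.05,0,0.3,0,0,0],
    [0,0,0.3,0,0,0],
    [0,0,0.2,0,0,0],
    [0,0,0.15,0,0,0],
    [0,0,0,0,0,0],
    [0,0,0,0,0,0]
  ]
}}

```text
clock: 4.35
eef_pos: [0.5877, 0.2117, 0.1279]
orientation: [0.001, -0.231, 0.973, 0.0]
ft_force: [0.7, 0.4, 0.3]
opening: 0.0854
gripper_force: 0.0
```

```bash
python3 - <<'E'
from h import *
a=shot('wrist');cv2.imwrite('pics/e.png',cv2.resize(a[120:320,160:480],(800,500)))
s=env.get_state();print(s['clock'],s['eef_pos'],s['orientation'],s['ft_force'])
E
```

```text
4.4 [0.58808004 0.21168694 0.12853763] [ 1.76671979e-03 -2.30647743e-01  9.73035708e-01  9.35929500e-05] [-0.05597732  0.39397326  0.40424368]
```

View pics/e.png

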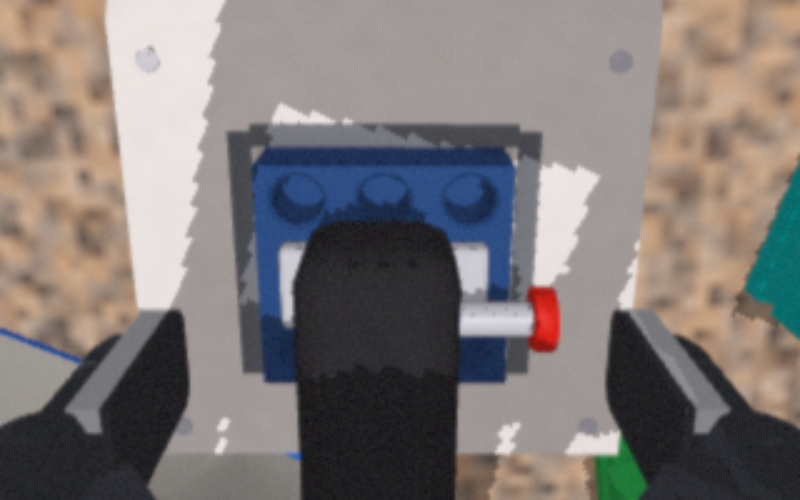

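The pin head is at (545,320) enlarged, between the open fingers at 187 and 609. The pads sit slightly far in x, so I shift 3 mm, drop a little and squeeze.

Emit:
{"fn": "jog_arm", "kwargs": {
  "deltas": [
    [0.03,0,0.04,0,0,0],
    [0,0,0,0,0,0]
  ]
}}

```text
clock: 4.6
eef_pos: [0.5844, 0.2098, 0.1231]
orientation: [0.001, -0.23, 0.973, 0.0]
ft_force: [-0.3, -0.4, 0.6]
opening: 0.085
gripper_force: 0.0
```

Emit:
{"fn": "jog_arm", "kwargs": {
  "deltas": [
    [0,0,0,0,0,0],
    [0,0,0,0,0,0],
    [0,0,0,0,0,0],
    [0,0,0,0,0,0],
    [0,0,0,0,0,0],
    [0,0,0,0,0,0]
  ],
  "gripper": 50,
  "grip_force": 20
}}

```text
clock: 5.2
eef_pos: [0.5839, 0.2122, 0.1239]
orientation: [0.001, -0.231, 0.973, 0.002]
ft_force: [-3.2, 4.2, 4.4]
opening: 0.0429
gripper_force: 2.9
```

Emit:
{"fn": "jog_arm", "kwargs": {
  "deltas": [
    [0,0,0,0,0,0],
    [0,0,0,0,0,0],
    [0,0,0,0,0,0],
    [0,0,0,0,0,0],
    [0,0,0,0,0,0],
    [0,0,0,0,0,0]
  ],
  "gripper": 34
}}

```text
clock: 5.8
eef_pos: [0.5858, 0.2094, 0.1249]
orientation: [0.002, -0.23, 0.973, -0.001]
ft_force: [-0.4, -1.7, 5.8]
opening: 0.0309
gripper_force: 22.9
```

Emit:
{"fn": "jog_arm", "kwargs": {
  "deltas": [
    [0,0,0,0,0,0],
    [0,0,0,0,0,0],
    [0,0,0,0,0,0],
    [0,0,0,0,0,0]
  ],
  "gripper": 60
}}

```text
clock: 6.2
eef_pos: [0.5842, 0.2098, 0.1218]
orientation: [-0.0, -0.231, 0.973, 0.0]
ft_force: [-0.6, -0.3, 0.5]
opening: 0.0509
gripper_force: 0.0
```

```bash
python3 - <<'E'
from h import *
a=shot('wrist');cv2.imwrite('pics/f.png',cv2.resize(a[120:320,160:480],(800,500)))
s=env.get_state();print(s['clock'],s['eef_pos'],s['orientation'],s['ft_force'])
E
```

```text
6.25 [0.58421216 0.20984168 0.12185594] [-3.80993571e-04 -2.30541666e-01  9.73062380e-01  8.45671111e-06] [-0.00237739 -0.17298173  0.20019981]
```

View pics/f.png

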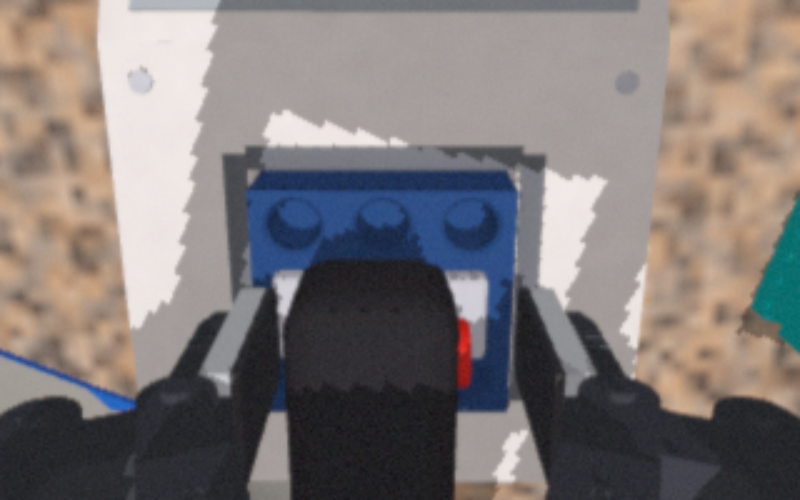

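The pin head is now flush against the tine at (465,352). I rise 22 mm, centre on the bar and grip it.

Emit:
{"fn": "jog_arm", "kwargs": {
  "deltas": [
    [0,0,-0.12,0,0,0],
    [0,0,-0.11,0,0,0],
    [0,-0.035,0,0,0,0],
    [0,0,0,0,0,0]
  ]
}}

```text
clock: 6.65
eef_pos: [0.5868, 0.2065, 0.1467]
orientation: [0.001, -0.23, 0.973, -0.0]
ft_force: [-0.9, -0.4, -0.3]
opening: 0.0514
gripper_force: 0.0
```

Emit:
{"fn": "jog_arm", "kwargs": {
  "deltas": [
    [0,0,0,0,0,0],
    [0,0,0,0,0,0],
    [0,0,0,0,0,0],
    [0,0,0,0,0,0],
    [0,0,0,0,0,0],
    [0,0,0,0,0,0]
  ],
  "gripper": 10,
  "grip_force": 80
}}

```text
clock: 7.25
eef_pos: [0.5859, 0.2067, 0.145]
orientation: [-0.0, -0.231, 0.973, -0.0]
ft_force: [-0.4, -1.0, 0.5]
opening: 0.0248
gripper_force: 78.7
```

```bash
python3 - <<'E'
from h import *
s=env.get_state();print(s['clock'],s['eef_pos'],s['orientation'],s['ft_force'],s['ft_torque'],s['opening'],s['gripper_force'])
E
```

```text
7.25 [0.58588693 0.20668466 0.14504414] [-2.06363398e-04 -2.30517756e-01  9.73068097e-01 -2.10559862e-05] [-0.36501808 -0.97638863  0.52882727] [-0.02251323 -0.03310868  0.01274562] 0.02481626678762947 78.6510503460886
```

Emit:
{"fn": "jog_arm", "kwargs": {
  "deltas": [
    [0,-0.02,-0.015,-0.2,0,0],
    [0,-0.02,-0.01,-0.2,0,0],
    [0,-0.02,-0.01,-0.2,0,0],
    [0,0,0,0,0,0],
    [0,0,0,0,0,0]
  ]
}}

```text
clock: 7.75
eef_pos: [0.5886, 0.2005, 0.1477]
orientation: [-0.011, -0.23, 0.972, 0.044]
ft_force: [-0.1, 1.3, -5.4]
opening: 0.0248
gripper_force: 78.8
```

Emit:
{"fn": "jog_arm", "kwargs": {
  "deltas": [
    [0,-0.02,-0.01,-0.2,0,0],
    [0,0,0,0,0,0],
    [0,0,0,0,0,0]
  ]
}}

```text
clock: 8.05
eef_pos: [0.5894, 0.1989, 0.1487]
orientation: [-0.015, -0.23, 0.971, 0.058]
ft_force: [-0.3, -0.3, -7.1]
opening: 0.0246
gripper_force: 79.3
```

```bash
cat > st.py <<'E'
from h import *
from scipy.spatial.transform import Rotation as R
s=env.get_state();q=s['orientation'];Y=np.radians(26.7)
H=np.array([[np.cos(Y),np.sin(Y),0],[-np.sin(Y),np.cos(Y),0],[0,0,1]])
m=R.from_quat([q[1],q[2],q[3],q[0]]).as_matrix()
d=H@(np.array(s['eef_pos'])-[.58588693,.20668466,.14504])
print(s['clock'],'dheater mm',(d*1e3).round(1),'tilt deg',np.degrees(np.arcsin((H@m[:,1])[2])).round(2),'pitch',np.degrees((H@m[:,0])[2]).round(2),'F',(H@s['ft_force']).round(1),'T',(H@s['ft_torque']).round(2),s['opening'],s['gripper_force'])
E
python3 st.py
```

```text
8.05 dheater mm [-0.4 -8.6  3.6] tilt deg 6.87 pitch 0.1 F [-0.4 -0.2 -7.1] T [-0.32  0.14  0.03] 0.02463919795211983 79.28025551140308
```

Emit:
{"fn": "jog_arm", "kwargs": {
  "deltas": [
    [0,-0.02,-0.01,-0.2,0,0],
    [0,0,0,0,0,0],
    [0,0,0,0,0,0]
  ]
}}

```text
clock: 8.35
eef_pos: [0.5902, 0.1974, 0.1492]
orientation: [-0.018, -0.23, 0.97, 0.073]
ft_force: [0.0, 0.4, -11.6]
opening: 0.0246
gripper_force: 79.7
```

Emit:
{"fn": "jog_arm", "kwargs": {
  "deltas": [
    [0,-0.02,-0.01,-0.2,0,0],
    [0,0,0,0,0,0],
    [0,0,0,0,0,0]
  ]
}}

```text
clock: 8.65
eef_pos: [0.5914, 0.1951, 0.1503]
orientation: [-0.021, -0.229, 0.969, 0.087]
ft_force: [-0.7, 0.7, -12.9]
opening: 0.0246
gripper_force: 80.3
```

```bash
python3 st.py
```

```text
8.65 dheater mm [ -0.3 -12.9   5.2] tilt deg 10.31 pitch 0.09 F [ -0.3   0.9 -12.9] T [-0.37  0.13  0.04] 0.024566046286548016 80.28405368328094
```

Emit:
{"fn": "jog_arm", "kwargs": {
  "deltas": [
    [0,-0.02,-0.01,-0.2,0,0],
    [0,0,0,0,0,0],
    [0,0,0,0,0,0]
  ]
}}

```text
clock: 8.95
eef_pos: [0.5924, 0.1932, 0.151]
orientation: [-0.025, -0.229, 0.968, 0.102]
ft_force: [-1.0, -0.2, -14.3]
opening: 0.0247
gripper_force: 80.6
```

```bash
python3 st.py; python3 - <<'E'
from h import *
a=shot('wrist');cv2.imwrite('pics/g.png',cv2.resize(a[120:320,160:480],(800,500)))
E
```

```text
8.95 dheater mm [ -0.2 -15.    6. ] tilt deg 12.03 pitch 0.07 F [ -1.    0.2 -14.3] T [-0.53  0.18  0.04] 0.024726164699772086 80.64284786581993
```

View pics/g.png

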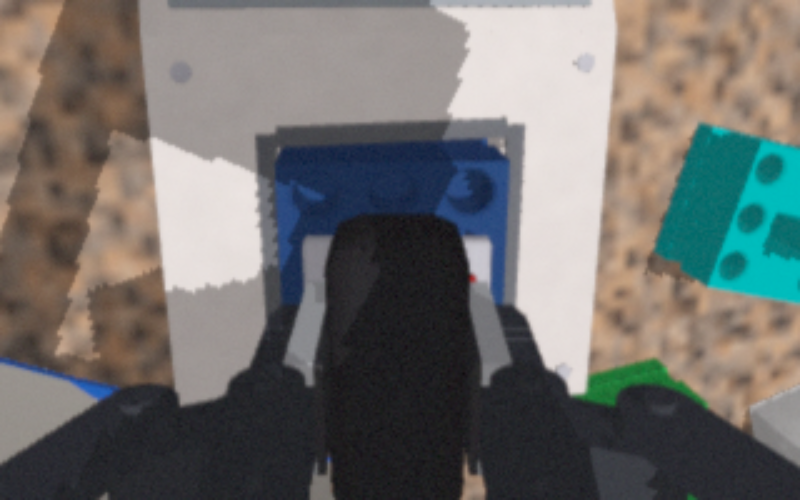

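Emit:
{"fn": "jog_arm", "kwargs": {
  "deltas": [
    [0,-0.01,-0.015,-0.2,0,0],
    [0,0,0,0,0,0],
    [0,0,0,0,0,0]
  ]
}}

```text
clock: 9.3
eef_pos: [0.5933, 0.1917, 0.1524]
orientation: [-0.028, -0.228, 0.966, 0.116]
ft_force: [-0.3, -2.0, -16.5]
opening: 0.0246
gripper_force: 80.7
```

```bash
python3 st.py
```

```text
9.3 dheater mm [ -0.1 -16.7   7.3] tilt deg 13.7 pitch 0.05 F [ -1.1  -1.7 -16.5] T [-1.12  0.19  0.01] 0.024636620777347306 80.66448798403144
```

Emit:
{"fn": "jog_arm", "kwargs": {
  "deltas": [
    [0,-0.01,-0.015,-0.2,0,0],
    [0,0,0,0,0,0],
    [0,0,0,0,0,0]
  ]
}}

```text
clock: 9.6
eef_pos: [0.5953, 0.1905, 0.1564]
orientation: [-0.029, -0.228, 0.964, 0.13]
ft_force: [0.4, -5.3, -7.5]
opening: 0.0247
gripper_force: 81.9
```

```bash
python3 st.py
```

```text
9.6 dheater mm [  1.2 -18.7  11.4] tilt deg 15.35 pitch -0.24 F [-2.1 -4.9 -7.5] T [-1.57  0.29  0.01] 0.02471870386929778 81.91423024982214
```

Emit:
{"fn": "jog_arm", "kwargs": {
  "deltas": [
    [0,0.02,0,0.2,0,0],
    [0,0.02,0,0.2,0,0],
    [0,0.02,0,0.2,0,0],
    [0,0,0,0,0,0]
  ]
}}

```text
clock: 10.0
eef_pos: [0.5933, 0.1975, 0.1614]
orientation: [-0.015, -0.23, 0.969, 0.086]
ft_force: [1.8, -4.6, -0.4]
opening: 0.0245
gripper_force: 82.8
```

```bash
python3 st.py
```

```text
10.0 dheater mm [  2.5 -11.5  16.4] tilt deg 10.06 pitch -0.59 F [-0.5 -4.9 -0.4] T [-1.2   0.24 -0.03] 0.024464121824785842 82.78987850993872
```

Emit:
{"fn": "jog_arm", "kwargs": {
  "deltas": [
    [0,0.02,0,0.2,0,0],
    [0,0.02,0,0.2,0,0],
    [0,0,0,0,0,0]
  ]
}}

```text
clock: 10.3
eef_pos: [0.5916, 0.2012, 0.1619]
orientation: [-0.008, -0.231, 0.971, 0.057]
ft_force: [3.1, -5.8, 4.8]
opening: 0.025
gripper_force: 83.6
```

```bash
python3 st.py
```

```text
10.3 dheater mm [ 2.7 -7.5 16.9] tilt deg 6.62 pitch -0.6 F [ 0.2 -6.6  4.8] T [-1.15 -0.02 -0.07] 0.02495180055515577 83.57017524540424
```

```bash
python3 - <<'E'
from h import *
a=shot('wrist');b=shot('side')
A=cv2.resize(a[150:300,200:440],(800,500))[:, :400*2]
B=cv2.resize(b[160:260,290:430],(560,400),interpolation=cv2.INTER_CUBIC)
o=np.zeros((600,800,3),np.uint8);o[:300,:480]=cv2.resize(a[150:300,200:440],(480,300));o[300:,:420]=cv2.resize(b[170:255,300:419],(420,300),interpolation=2)
o[300:,420:]=cv2.resize(shot('top')[130:225,280:400],(380,300),interpolation=2)
cv2.imwrite('pics/i.png',o)
E
```

```text
(no output)
```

View pics/i.png

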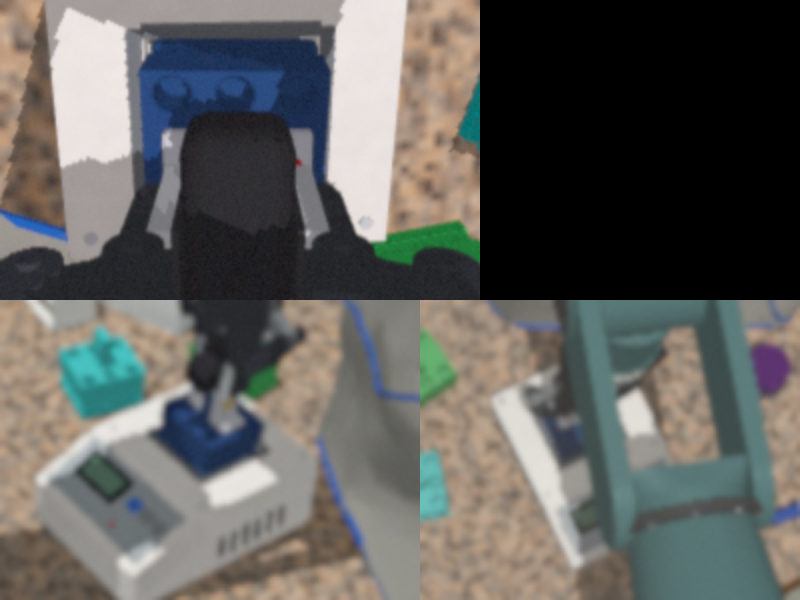

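The side view shows the block raised well above the deck, still tilted and partly in the well. I level it while lifting.

Emit:
{"fn": "jog_arm", "kwargs": {
  "deltas": [
    [0,0,-0.05,0.1,0,0],
    [0,0,-0.05,0.1,0,0],
    [0,0.01,-0.05,0.1,0,0],
    [0,0,0,0,0,0]
  ]
}}

```text
clock: 10.85
eef_pos: [0.5891, 0.201, 0.1718]
orientation: [-0.008, -0.231, 0.972, 0.037]
ft_force: [0.4, 1.8, -5.3]
opening: 0.025
gripper_force: 82.1
```

```bash
python3 st.py
```

```text
10.85 dheater mm [ 0.4 -6.5 26.7] tilt deg 4.34 pitch -0.05 F [ 1.2  1.4 -5.3] T [-0.12  0.   -0.03] 0.02496268995035881 82.14126566424966
```

Emit:
{"fn": "jog_arm", "kwargs": {
  "deltas": [
    [0,0,-0.07,0.1,0,0],
    [0,0.01,-0.07,0.1,0,0],
    [0,0.015,-0.07,0.1,0,0],
    [0,0.02,-0.07,0.1,0,0],
    [0,0.02,0,0.1,0,0],
    [0,0,0,0,0,0],
    [0,0,0,0,0,0],
    [0,0,0,0,0,0]
  ]
}}

```text
clock: 11.65
eef_pos: [0.5871, 0.2039, 0.1986]
orientation: [-0.001, -0.23, 0.973, -0.0]
ft_force: [-0.3, -1.3, -4.8]
opening: 0.0249
gripper_force: 82.1
```

```bash
python3 st.py; python3 - <<'E'
from h import *
a=shot('wrist');b=shot('side')
o=np.zeros((600,800,3),np.uint8);o[:300,:480]=cv2.resize(a[150:300,200:440],(480,300));o[300:,:420]=cv2.resize(b[170:255,300:419],(420,300),interpolation=2)
cv2.imwrite('pics/j.png',o)
E
```

```text
11.65 dheater mm [-0.2 -3.  53.6] tilt deg 0.01 pitch 0.07 F [-0.8 -1.  -4.8] T [-0.01  0.04 -0.  ] 0.02490188244901827 82.09055216051638
```

View pics/j.png

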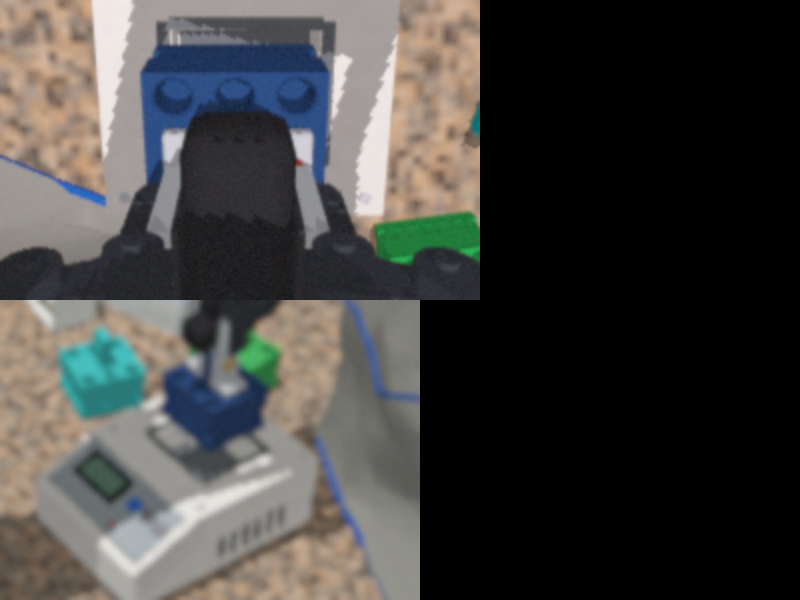

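The block hangs level and clear over its well. I move 3 mm back to centre, let it settle and hand in.

Emit:
{"fn": "jog_arm", "kwargs": {
  "deltas": [
    [0,0.015,0,0,0,0],
    [0,0.015,0,0,0,0],
    [0,0,0,0,0,0],
    [0,0,0,0,0,0],
    [0,0,0,0,0,0],
    [0,0,0,0,0,0],
    [0,0,0,0,0,0],
    [0,0,0,0,0,0]
  ]
}}

```text
clock: 12.55
eef_pos: [0.586, 0.2067, 0.1993]
orientation: [0.0, -0.23, 0.973, 0.0]
ft_force: [0.2, -0.3, -4.9]
opening: 0.0252
gripper_force: 82.1
```

Emit:
{"fn": "jog_arm", "kwargs": {
  "deltas": [
    [0,0,0,0,0,0],
    [0,0,0,0,0,0],
    [0,0,0,0,0,0],
    [0,0,0,0,0,0],
    [0,0,0,0,0,0],
    [0,0,0,0,0,0],
    [0,0,0,0,0,0],
    [0,0,0,0,0,0]
  ]
}}

```text
clock: 13.35
eef_pos: [0.586, 0.2068, 0.1993]
orientation: [0.0, -0.23, 0.973, 0.0]
ft_force: [-0.3, -0.4, -4.6]
opening: 0.0248
gripper_force: 82.1
```

```bash
python3 st.py; python3 -c "
from plant import env
print(env.job_done())"
```

```text
13.35 dheater mm [ 0.1  0.  54.2] tilt deg 0.0 pitch -0.01 F [-0.5 -0.3 -4.6] T [ 0.02 -0.03  0.03] 0.02479097186528255 82.09257253445685
the job is handed in; nothing more can be done
None
```

Handed in at 13.4 s, no verdict shown: the pin was pushed home and the block rocked out, and it now hangs level and still by the handle, about 27 mm above the deck over its well; I saw the first catch let go in the forces, but only inferred that the second let go after it.

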